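# Put the lid on the parts case and lock its turnbuttons

### The job

Close up the grey steel parts case: lay its loose lid, handle up, into the recess in the top of the case so that it lies fully down and flush with the rim. Then turn both turnbuttons so that each points straight in over its end of the lid and locks it down; leave the tape roll, the screwdriver and the loose white plate where they are.

Things in the scene. Friction and masses are not known exactly. Their poses are not given: they have to be found in the camera images.
- case: Grey sheet-steel parts case, fixed, 158 (x) x 284 (y) x 72 mm high, open on top, a hub and a bearing inside. Origin: centre of its underside; y along its length, z up. In the top a centred recess 138 (x) x 208 (y) mm, 6 mm deep from the rim (z 72) to a 10 mm ledge all round (z 66); floor at z 10. On each end block, outside the recess, sits a turnbutton.
- lid: Loose flat aluminium lid 130 (x) x 200 (y) x 6 mm, 0.4 kg, lying on the bench, handle up. Origin: centre of its underside; z up. It fits the recess of the case with 4 mm play on each side, either way round; when home its origin is at (0, 0, 66 mm) in the case's frame and its top is flush with the rim.
- lid_handle (a point): Middle of the lid's dark grip bar, 41 mm above the lid's underside. The bar runs along the lid's y, 92 mm long, 12 mm wide (along x), 14 mm high, with flat sides, carried by a post under it 40 mm either side of the middle; 28 mm of free height between plate and bar.
- turnbutton_a (a joint): Angle of the turnbutton on the case's +y end block, rad, counter-clockwise from above. 0: its arm points along the case's -y, over the lid (locked); about +1.3 to +1.75 at the start: arm beside the recess, clear of the lid. Stops at -1.85 and 1.85; stays where it is left (friction 0.06 Nm).
- wing_a (a point): Turnbutton of the +y end: point on its vertical pivot axis (case frame 0, +124 mm), in its upright thumb wing, 95 mm above the bench; y axis along the wing at any angle. Wing: 10 mm thick, 36 mm long (along the arm), z 81 to 105 mm. Under it the arm, a dark bar 18 mm wide, 6 mm thick (z 75 to 81 mm), reaching 53 mm from the axis to one side only.
- tip_a (a point): End of the arm of the turnbutton on the +y end, 53 mm from its pivot axis, 78 mm above the bench.
- turnbutton_b (a joint): Angle of the turnbutton on the case's -y end block, rad, counter-clockwise from above. 0: its arm points along the case's +y, over the lid (locked); about +1.3 to +1.75 at the start: clear of the lid. Otherwise like turnbutton_a.
- wing_b (a point): Like wing_a, for the turnbutton of the -y end (pivot axis at case frame 0, -124 mm).
- tip_b (a point): End of the arm of the turnbutton on the -y end, 53 mm from its pivot axis, 78 mm above the bench.
- tape: Bystander: roll of tape lying flat, 104 mm across, 25 mm high, behind the work. Origin: centre of its underside.
- driver: Bystander: hand screwdriver 210 mm long, lying behind the work.
- loose_plate: Bystander: white bored square plate 110 x 110 x 21 mm lying behind the work. Origin: centre of its underside.

How it is judged:
By the outcome, as a careful person would: the job done as asked, in the order asked, and still so for the second after the job is handed in, with the robot touching nothing.
It also fails if it takes over 64 s, if anything falls off the work surface, if the arm or the gripper's body presses on something with over 40 N, if the wrist force passes 120 N, or if a joint passes its speed limit or range.

### The arm

A 6-joint arm with a two-finger parallel gripper is mounted at the origin on a cart in front of the work surface, level with it; the furniture and walls round the work are solid. World frame = base frame: x ahead of the robot, y to its left, z up, the work surface at z = 0. Lengths are in m, angles in rad, forces in N, time in s.
With the tool pointing down it reaches from about 0.35 to 0.875 m from the base axis. Payload 4.2 kg.
Tool frame: the origin (TCP) lies on the centre line of the jaws, within the pads' length; the fingertips stand 25 mm ahead of it and the grasp point (between the pads) lies 6 mm ahead of it; z points along the fingers, y is the line along which they close (so a half turn about z gives the same grasp; the last joint's range is limited). The gripper opens to 85 mm and grips with 20 to 120 N. Pads are 22 mm wide; open, the fingers measure 114 mm over their backs; the gripper's body (76 mm by 85 mm) begins 54 mm behind the grasp point. The pads swing forward as they close: fully open they stand 13 mm farther back than shut.
Start: joints at [1.492, 0.385, 0.008, 0, -1.194, -0.259], TCP at [0.207, 0.59, 0.256] pointing down, gripper open.
Joint ranges: [-3.14, 3.14], [-1.21, 2.06], [-1.07, 1.41], [-3.16, 2.05], [-2.99, -0.16], [-3.1, 3.1]. Speed limits (rad/s): [2.79, 2.79, 3.14, 3.14, 3.14, 3.14].

### API

Orientations are given as a unit quaternion [w, x, y, z].
In Python, from cell import ctrl, viewer, order gives the robot as it stands.
- The arm moves only by the tool servo_tool, never from a script. Its argument "commands" is a list of rows, each a list of 2 entries, a list of its own where there are three numbers: the shift along the tool's x, y, z scaled (see below), then the turn, a rotation vector about the tool's x, y, z scaled (see below). A call has 1 to 8 rows; each row shifts and turns the commanded pose from where the row before left it, along the tool's axes as they then stand; what a row does not reach is not made up. The controller multiplies each number of a shift by 50 mm and each number of a turn by 8 degrees. A row lasts 1/8 s, in which the tool goes at most 62.5 mm and 10.7 degrees, less where a joint would pass 70% of its speed; a pose out of reach is approached as far as the arm can. A call with a number of a shift or a turn outside -1 to 1 is refused whole. A call with a gripper value outside its range is refused whole. "gripper" is the closure, from 0 (fully open) to 1 (shut), set as the call begins (left out, the last holds). The fingers move at their own pace and stop on an object; the grip force is fixed at half the most. Time passes only in rows, so rows that do not move let the fingers close. It gives the time, the measured TCP pose, the force, the opening and the grip force at its end, in the units of the state.
- ctrl.get_state(): the state, without advancing time (a new reading comes with each control period).
- viewer.camera(name): name is "scene" or "top" or "wrist"; returns a dict with "image" (384x512x3 uint8, red, green, blue), "range_z" (384x512 float32, m along the optical axis (not along the pixel's ray), 0 where there is no reading), "fx", "fy", "cx", "cy" (pixels), "rvec" (rotation vector, rad) and "tvec" (3), from world to camera coordinates, as OpenCV has them; the wrist camera has in their place "hand_eye" (4x4, takes a point from camera to tool coordinates, whose origin is the TCP and whose axes are the flange's). Camera axes: x right, y down, z forward; pixel columns grow to the right and rows downward; lengths in m; the calibration is good to about 2 mm. A picture is of the moment at which its call begins: read the wrist's pose just before it.
- order.hand_in(): hands the job in; it is judged then, once.
The state is a dict: "clock": time; "joint_positions": joint angles; "joint_vel": joint speeds; "joint_efforts": joint torques, N m; "position": TCP position; "tcp_rot": TCP orientation; "wrist_force": force on the tool from outside, world axes, zero at the start; "moment": the same for the moment, N m; "opening": opening from 0.0 (shut) to 1.0 (fully open); "finger_force": force on a finger pad.
Only numpy, scipy, OpenCV 4.12 (cv2) and the standard library are available. Lean on these libraries where they do the work, as an engineer would, in place of code of your own. Each camera call takes 0.05 s, during which the arm holds its last target. There are 200 camera calls.

## Working session

There is one attempt and no reset: what is moved stays moved. The work goes in short steps, Python scripts to look and compute and a tool call to move; the robot and the scene stay as the last step left them, time stands still between calls to the robot, and variables do not carry over. Pictures are saved under pics/ and viewed, at most 10 in all, crops included, and the job is handed in when it is done.

Besides the shell and the picture viewer there is one more tool, called after "Emit:" by a JSON object that holds its "name" and its "arguments", one argument or row to a line. servo_tool: Moves the arm, as the interface text tells. Its arguments: {"type":"object","properties":{"commands":{"type":"array"},"gripper":{"type":"number"}},"required":["commands"]}

```bash
mkdir -p pics; ls; python3 - <<'E'
from cell import ctrl,viewer
import cv2,numpy as np
s=ctrl.get_state();print(s)
for n in("top","scene"):
    c=viewer.camera(n);np.savez(n+".npz",**c)
    cv2.imwrite(f"pics/{n}.png",c["image"][:,:,::-1])
    R=cv2.Rodrigues(np.array(c["rvec"]))[0];print(n,c["fx"],c["cx"],c["cy"],-R.T@c["tvec"],R.T)
E
```

```text
pics
{'clock': 0.0, 'joint_positions': array([ 1.49159289e+00,  3.85571561e-01,  6.58754968e-03, -4.75023750e-04,
       -1.19397837e+00, -2.58622225e-01]), 'joint_vel': array([ 0.00150965,  0.0015226 ,  0.00020843,  0.00112305,  0.00019842,
       -0.0009879 ]), 'joint_efforts': array([-8.55871222e-04, -3.92293167e+01,  1.88402599e+01,  4.18611914e+00,
       -4.65885911e-03,  1.26845510e-06]), 'position': array([0.20694435, 0.58917677, 0.25520103]), 'tcp_rot': array([ 1.09844839e-03,  9.85752776e-01, -1.68197038e-01, -1.22838248e-04]), 'wrist_force': array([-0.12792982, -0.46012039, -0.16630522]), 'moment': array([0.0220299 , 0.02110979, 0.03442576]), 'finger_force': 0.0, 'opening': 0.995281476581545}
top 356.8697462176562 252.08662085749324 186.7633488901154 [ 0.44998325 -0.01124824  0.99107011] [[ 0.00871925 -0.98122596  0.19266447]
 [-0.99987053 -0.00594933  0.01495076]
 [-0.01352385 -0.19276989 -0.98115079]]
scene 359.1990570787501 255.20062621096127 197.3753886520884 [-0.03043271  0.32407898  0.58991636] [[-0.45980525 -0.49841679  0.73495567]
 [-0.8879014   0.27155305 -0.37133549]
 [-0.01449961 -0.82331018 -0.56740648]]
```

View pics/top.png

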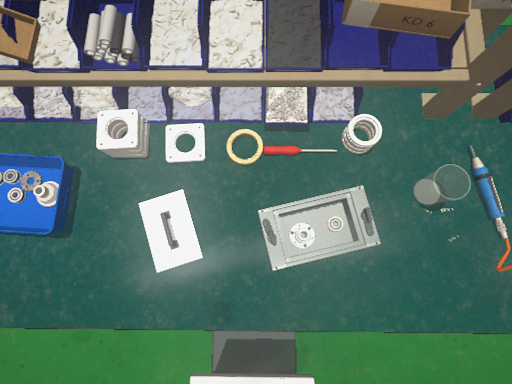

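View pics/scene.png

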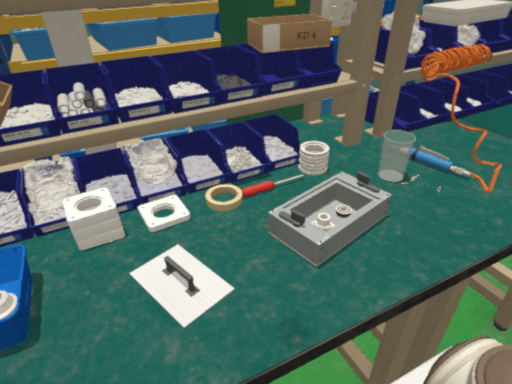

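The top view shows the lid at about (170,231) with its handle. The case is centred at about (320,228), with dark turnbuttons at (268,232) and (367,221), both swung clear. The bystanders are in the row behind.

```bash
cat > h.py <<'E'
import numpy as np,cv2
from scipy.spatial.transform import Rotation as Ro
def pose(c,s=None):
    "camera->world R,t"
    if s is None:
        R=cv2.Rodrigues(np.array(c["rvec"]))[0].T; return R,-R@np.array(c["tvec"])
    T=np.eye(4);T[:3,:3]=Ro.from_quat(np.roll(s["tcp_rot"],-1)).as_matrix();T[:3,3]=s["position"]
    T=T@c["hand_eye"];return T[:3,:3],T[:3,3]
def ray(c,P,px,z):
    R,t=P;px=np.asarray(px,float).reshape(-1,2)
    d=np.c_[(px[:,0]-c["cx"])/c["fx"],(px[:,1]-c["cy"])/c["fy"],np.ones(len(px))]@R.T
    return (t+d*((z-t[2])/d[:,2])[:,None])
def cloud(c,P):
    R,t=P;Z=c["range_z"];v,u=np.indices(Z.shape)
    X=np.stack([(u-c["cx"])/c["fx"]*Z,(v-c["cy"])/c["fy"]*Z,Z],-1)@R.T+t
    X[Z<=0]=np.nan;return X
def rect(p):
    (x,y),(w,h),a=cv2.minAreaRect((p[:,:2]*1000).astype(np.float32))
    if w>h:w,h,a=h,w,a+90
    # a+90 = direction of long side
    return np.round([x,y,w,h,(a+90+90)%180-90],1)
E
python3 - <<'E'
from h import *
c=dict(np.load("top.npz"));P=pose(c);X=cloud(c,P);im=c["image"].astype(int)
hsv=cv2.cvtColor(c["image"],cv2.COLOR_RGB2HSV)
def roi(m,u0,u1,v0,v1):
    o=np.zeros_like(m);o[v0:v1,u0:u1]=m[v0:v1,u0:u1];return o
m=roi(im.min(2)>150,125,215,175,285).astype(np.uint8)
k=max(cv2.findContours(m,0,1)[0],key=cv2.contourArea)[:,0]
print("lid",rect(ray(c,P,k,.006)))
h=X[...,2]
hb=roi((h>.036)&(h<.06),125,215,175,285);v,u=np.nonzero(hb);print("bar",rect(X[hb]),np.median(X[hb],0))
for n,(a,b) in dict(left=(250,290),right=(350,385)).items():
    d=roi((hsv[...,2]<95)&(h>.07)&(h<.12),a,b,180,280)
    w=roi((h>.09)&(h<.12),a,b,180,280)
    print(n,d.sum(),rect(X[d]),"wing",w.sum(),rect(X[w]),np.median(X[w],0))
m=roi((h>.06)&(h<.12),240,400,170,290).astype(np.uint8)
k=max(cv2.findContours(m,0,1)[0],key=cv2.contourArea)[:,0]
print("case",rect(ray(c,P,k,.072)))
E
```

```text
lid [521.5 229.9 131.4 201.1  18.6]
bar [521.9 228.7  12.9  90.7  17.7] [0.52161799 0.22759361 0.04675634]
left 0 [  0.   0.   0.   0. -90.] wing 62 [498.  -48.7  10.   35.6  20.3] [ 0.49830307 -0.04795151  0.10365933]
right 26 [ 556.2 -284.7    1.4   30.8   10.7] wing 78 [ 557.8 -288.4   10.2   35.8   14.3] [ 0.55726509 -0.28757169  0.10301904]
case [ 528.  -168.5  157.5  283.5  -76. ]
```

```bash
cat > plan.py <<'E'
# usage: plan.py x y z(mm) yaw_x(deg) [rows] : prints rows (units) from the current pose; yaw_x = heading of tool x, tool down
import sys,numpy as np
from h import Ro
from cell import ctrl
def plan(s,x,y,z,yaw,n=None):
    R=Ro.from_quat(np.roll(s["tcp_rot"],-1)).as_matrix();p=s["position"]
    psi=np.radians(yaw);c,k=np.cos(psi),np.sin(psi)
    G=np.array([[c,k,0],[k,-c,0],[0,0,-1]])
    d=np.array([x,y,z])/1000-p; rv=Ro.from_matrix(R.T@G).as_rotvec()
    n=n or int(np.ceil(max(np.linalg.norm(d)/.048,np.linalg.norm(rv)/np.radians(7.9),1)))
    out=[]
    for i in range(n):
        Ri=R@Ro.from_rotvec(rv*i/n).as_matrix()
        out.append([np.round(Ri.T@d/n/.05,2).tolist(),np.round(rv/n/np.radians(8),2).tolist()])
    return out
if __name__=="__main__":
    a=list(map(float,sys.argv[1:])); s=ctrl.get_state()
    yaw=np.degrees(np.arctan2(*(Ro.from_quat(np.roll(s["tcp_rot"],-1)).as_matrix()[[1,0],0])))
    print(round(s["clock"],2),np.round(s["position"]*1000,1),"yaw",round(yaw,1),"F",np.round(s["wrist_force"],1),"open",round(s["opening"],3),"grip",round(s["finger_force"],1))
    r=plan(s,*a[:4],n=int(a[4]) if len(a)>4 else None); print(len(r));[print(q,end=",") for q in r]
E
python3 plan.py 521.5 229 160 18.4
```

```text
0.1 [207.  589.2 255.3] yaw -19.4 F [-0.  -0.3  0.7] open 1.002 grip 0.0
11
[[0.76, 0.43, 0.17], [0.0, 0.0, -0.43]],[[0.73, 0.47, 0.17], [0.0, 0.0, -0.43]],[[0.7, 0.52, 0.17], [0.0, 0.0, -0.43]],[[0.67, 0.56, 0.17], [0.0, 0.0, -0.43]],[[0.63, 0.6, 0.17], [0.0, 0.0, -0.43]],[[0.6, 0.63, 0.17], [0.0, 0.0, -0.43]],[[0.56, 0.67, 0.17], [0.0, 0.0, -0.43]],[[0.52, 0.7, 0.17], [0.0, 0.0, -0.43]],[[0.47, 0.73, 0.17], [0.0, 0.0, -0.43]],[[0.43, 0.76, 0.17], [0.0, 0.0, -0.43]],[[0.38, 0.78, 0.17], [0.0, 0.0, -0.43]],
```

Emit:
{"name": "servo_tool", "arguments": {
  "commands": [
    [[0.76, 0.43, 0.17], [0, 0, -0.43]],
    [[0.73, 0.47, 0.17], [0, 0, -0.43]],
    [[0.7, 0.52, 0.17], [0, 0, -0.43]],
    [[0.67, 0.56, 0.17], [0, 0, -0.43]],
    [[0.63, 0.6, 0.17], [0, 0, -0.43]],
    [[0.6, 0.63, 0.17], [0, 0, -0.43]],
    [[0.56, 0.67, 0.17], [0, 0, -0.43]],
    [[0.52, 0.7, 0.17], [0, 0, -0.43]]
  ],
  "gripper": 0
}}

```text
clock: 1.1
position: [0.4371, 0.3259, 0.1877]
tcp_rot: [0.0, 0.997, 0.072, -0.0]
wrist_force: [0.9, -0.9, -0.4]
opening: 1.002
finger_force: 0.0
```

Emit:
{"name": "servo_tool", "arguments": {
  "commands": [
    [[0.47, 0.73, 0.17], [0, 0, -0.43]],
    [[0.43, 0.76, 0.17], [0, 0, -0.43]],
    [[0.38, 0.78, 0.17], [0, 0, -0.43]],
    [[0, 0, 0], [0, 0, 0]],
    [[0, 0, 0], [0, 0, 0]]
  ]
}}

```text
clock: 1.72
position: [0.5219, 0.2287, 0.1625]
tcp_rot: [0.0, 0.987, 0.16, -0.0]
wrist_force: [-0.0, 0.5, 0.4]
opening: 1.001
finger_force: 0.0
```

```bash
python3 - <<'E'
from h import *
from cell import ctrl,viewer
s=ctrl.get_state();c=viewer.camera("wrist");np.savez("w1.npz",**c)
cv2.imwrite("pics/w1.png",c["image"][:,:,::-1])
P=pose(c,s);X=cloud(c,P);h=X[...,2];m=(h>.038)&(h<.06)
k,l,st,_=cv2.connectedComponentsWithStats(m.astype(np.uint8))
for i in range(1,k):
    if st[i,4]>300: print(st[i],rect(X[l==i]),np.median(X[l==i],0))
E
python3 plan.py 521.5 229 47 18.4
```

```text
[ 244  136   16  116 1788] [524.8 229.7  11.9  91.4  18.1] [0.52810455 0.23098936 0.04670301]
1.77 [521.8 229.2 162.8] yaw 18.5 F [-0.2  0.4  0.5] open 0.999 grip 0.0
3
[[-0.0, 0.0, 0.77], [-0.0, 0.0, 0.0]],[[-0.0, 0.0, 0.77], [-0.0, 0.0, 0.0]],[[-0.0, 0.0, 0.77], [-0.0, 0.0, 0.0]],
```

View pics/w1.png

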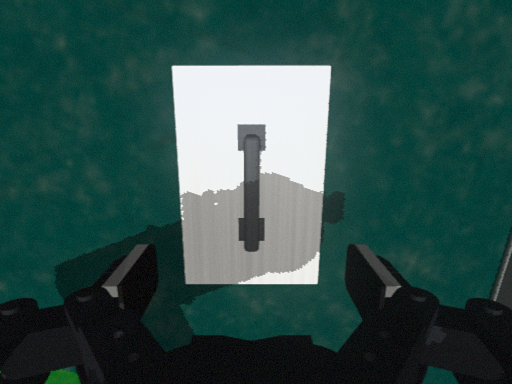

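The wrist view shows the bar at (252,192), centred between the open fingers and parallel to the pads. I'll descend, close and lift a little.

Emit:
{"name": "servo_tool", "arguments": {
  "commands": [
    [[0.03, 0, 0.8], [0, 0, 0]],
    [[0, 0, 0.8], [0, 0, 0]],
    [[0, 0, 0.7], [0, 0, 0]],
    [[0, 0, 0], [0, 0, 0]],
    [[0, 0, 0], [0, 0, 0]]
  ]
}}

```text
clock: 2.4
position: [0.5241, 0.2305, 0.0493]
tcp_rot: [-0.0, 0.987, 0.161, 0.001]
wrist_force: [0.1, -0.5, 1.3]
opening: 0.998
finger_force: 0.0
```

Emit:
{"name": "servo_tool", "arguments": {
  "commands": [
    [[0, 0, 0], [0, 0, 0]],
    [[0, 0, 0], [0, 0, 0]],
    [[0, 0, 0], [0, 0, 0]],
    [[0, 0, 0], [0, 0, 0]],
    [[0, 0, 0], [0, 0, 0]],
    [[0, 0, 0], [0, 0, 0]],
    [[0, 0, 0], [0, 0, 0]]
  ],
  "gripper": 1
}}

```text
clock: 3.28
position: [0.5237, 0.2293, 0.0482]
tcp_rot: [-0.0, 0.987, 0.161, 0.0]
wrist_force: [-1.8, -0.7, 5.9]
opening: 0.128
finger_force: 60.1
```

Emit:
{"name": "servo_tool", "arguments": {
  "commands": [
    [[0, 0, -0.4], [0, 0, 0]],
    [[0, 0, -0.8], [0, 0, 0]],
    [[0, 0, -0.9], [0, 0, 0]],
    [[0, 0, -0.9], [0, 0, 0]],
    [[0, 0, -0.4], [0, 0, 0]],
    [[0, 0, 0], [0, 0, 0]]
  ]
}}

```text
clock: 4.03
position: [0.5233, 0.2294, 0.2177]
tcp_rot: [-0.001, 0.987, 0.16, 0.0]
wrist_force: [-0.9, 0.7, -6.0]
opening: 0.127
finger_force: 59.0
```

```bash
python3 plan.py 528 -168.3 215 -76.1 13
```

```text
4.03 [523.3 229.4 217.7] yaw 18.4 F [-0.9  0.7 -6. ] open 0.127 grip 59.0
13
[[-0.19, 0.58, 0.0], [-0.0, 0.0, 0.91]],[[-0.11, 0.6, 0.0], [-0.0, 0.0, 0.91]],[[-0.03, 0.61, 0.0], [-0.0, 0.0, 0.91]],[[0.04, 0.61, 0.0], [-0.0, 0.0, 0.91]],[[0.12, 0.6, 0.0], [-0.0, 0.0, 0.91]],[[0.2, 0.58, 0.0], [-0.0, 0.0, 0.91]],[[0.27, 0.55, 0.0], [-0.0, 0.0, 0.91]],[[0.33, 0.51, 0.0], [-0.0, 0.0, 0.91]],[[0.4, 0.47, 0.0], [-0.0, 0.0, 0.91]],[[0.45, 0.41, 0.0], [-0.0, 0.0, 0.91]],[[0.5, 0.35, 0.0], [-0.0, 0.0, 0.91]],[[0.54, 0.29, 0.0], [-0.0, 0.0, 0.91]],[[0.57, 0.21, 0.0], [-0.0, 0.0, 0.91]],
```

Emit:
{"name": "servo_tool", "arguments": {
  "commands": [
    [[-0.19, 0.58, 0], [0, 0, 0.91]],
    [[-0.11, 0.6, 0], [0, 0, 0.91]],
    [[-0.03, 0.61, 0], [0, 0, 0.91]],
    [[0.04, 0.61, 0], [0, 0, 0.91]],
    [[0.12, 0.6, 0], [0, 0, 0.91]],
    [[0.2, 0.58, 0], [0, 0, 0.91]],
    [[0.27, 0.55, 0], [0, 0, 0.91]]
  ]
}}

```text
clock: 4.9
position: [0.5247, 0.0141, 0.2146]
tcp_rot: [0.001, 0.959, -0.282, -0.003]
wrist_force: [0.3, 0.3, -5.6]
opening: 0.126
finger_force: 59.1
```

Emit:
{"name": "servo_tool", "arguments": {
  "commands": [
    [[0.33, 0.51, 0], [0, 0, 0.91]],
    [[0.4, 0.47, 0], [0, 0, 0.91]],
    [[0.45, 0.41, 0], [0, 0, 0.91]],
    [[0.5, 0.35, 0], [0, 0, 0.91]],
    [[0.54, 0.29, 0], [0, 0, 0.91]],
    [[0.57, 0.21, 0], [0, 0, 0.91]],
    [[0, 0, 0], [0, 0, 0]],
    [[0, 0, 0], [0, 0, 0]]
  ]
}}

```text
clock: 5.9
position: [0.5272, -0.1676, 0.2155]
tcp_rot: [0.001, 0.787, -0.617, -0.002]
wrist_force: [-0.4, 0.2, -4.1]
opening: 0.128
finger_force: 59.1
```

```bash
python3 - <<'E'
from h import *
from cell import ctrl,viewer
s=ctrl.get_state()
for n in("top","scene"):
    c=viewer.camera(n);np.savez(n+"2.npz",**c)
    P=pose(c);X=cloud(c,P);h=X[...,2]
    m=(c["image"].min(2)>110)&(h>.145)&(h<.19)&(np.hypot(X[...,0]-.528,X[...,1]+.168)<.16)
    if n=="top":top=c["image"].copy()
    print(n,m.sum(),rect(X[m]),"z",np.percentile(h[m],[5,50,95]).round(4))
    A=np.c_[X[m][:,:2]-[.528,-.168],np.ones(m.sum())];print(np.linalg.lstsq(A,h[m],rcond=None)[0].round(3))
    o=c["image"].copy() if n=="top" else np.vstack([top,c["image"]])
cv2.imwrite("pics/ts2.png",np.hstack([top[:,110:],o[384:,150:]])[:,:,::-1])
E
python3 plan.py 528 -168.3 125 -76.1
```

```text
top 1528 [ 498.4 -173.9   72.2  199.9  -76.2] z [0.1703 0.1728 0.1752]
[-0.001  0.001  0.173]
scene 2194 [ 526.3 -167.3  132.4  202.   -75.7] z [0.1731 0.1751 0.1764]
[ 0.002 -0.002  0.175]
6.0 [ 527.8 -167.2  216.6] yaw -76.1 F [ 0.2 -0.  -4.5] open 0.127 grip 59.1
2
[[0.01, -0.0, 0.92], [0.01, 0.0, 0.0]],[[0.01, -0.0, 0.92], [0.01, 0.0, 0.0]],
```

View pics/ts2.png

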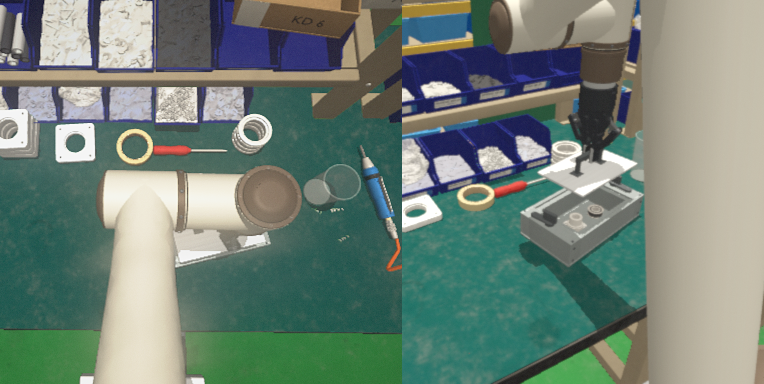

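The scene half shows the lid held level above the case, with its long axis parallel to it. Next I'll compare lid and case within the same camera.

```bash
python3 - <<'E'
from h import *
c=dict(np.load("scene.npz"));P=pose(c);X=cloud(c,P);h=X[...,2]
near=np.hypot(X[...,0]-.528,X[...,1]+.168)<.19
r=near&(h>.068)&(h<.076);print("rim scene",rect(X[r]),np.median(h[r]))
w=near&(h>.085);k,l,st,_=cv2.connectedComponentsWithStats(w.astype(np.uint8))
for i in range(1,k):
    if st[i,4]>40: print(rect(X[l==i]))
a=np.radians(-76.1);L=np.array([np.cos(a),np.sin(a)]);S=np.array([-L[1],L[0]])
def ext(n,X,m):
    q=(X[m][:,:2]-[.528,-.1683])*1000
    print(n,"along",np.percentile(q@L,[.5,99.5]).round(1),"cross",np.percentile(q@S,[.5,99.5]).round(1))
ext("rim scene",X,r)
c=dict(np.load("top.npz"));X=cloud(c,pose(c));h=X[...,2];ext("rim top",X,(np.hypot(X[...,0]-.528,X[...,1]+.168)<.19)&(h>.068)&(h<.077))
for n in("top2","scene2"):
    c=dict(np.load(n+".npz"));X=cloud(c,pose(c));h=X[...,2]
    ext("lid "+n,X,(c["image"].min(2)>110)&(h>.145)&(h<.19)&(np.hypot(X[...,0]-.528,X[...,1]+.168)<.16))
E
```

```text
rim scene [ 527.7 -170.   160.6  286.3  -76.5] 0.07274944218971707
[ 556.9 -288.2   11.8   36.1   15.7]
[496.8 -48.5  10.5  36.1  20.2]
rim scene along [-140.9  141.6] cross [-80.1  77.8]
rim top along [-140.8  141.8] cross [-78.7  78.6]
lid top2 along [-101.4   96. ] cross [-65.8   0.9]
lid scene2 along [-101.6   97.3] cross [-66.8  62.6]
```

Emit:
{"name": "servo_tool", "arguments": {
  "commands": [
    [[0.055, -0.02, 0.6], [0, 0, 0]],
    [[0, 0, 0.7], [0, 0, 0]],
    [[0, 0, 0.5], [0, 0, 0]],
    [[0, 0, 0], [0, 0, 0]],
    [[0, 0, 0], [0, 0, 0]]
  ]
}}

```text
clock: 6.62
position: [0.531, -0.1701, 0.129]
tcp_rot: [-0.0, 0.788, -0.616, 0.001]
wrist_force: [0.4, 0.2, -4.4]
opening: 0.12
finger_force: 59.1
```

```bash
cat > chk.py <<'E'
import sys
from h import *
from cell import ctrl,viewer
a=np.radians(-76.1);L=np.array([np.cos(a),np.sin(a)]);S=np.array([-L[1],L[0]])
c=viewer.camera("scene");X=cloud(c,pose(c));h=X[...,2];im=c["image"].min(2)
q=(X[...,:2]-[.528,-.1683])*1000;u,v=q@L,q@S
g=cv2.cvtColor(c["image"],cv2.COLOR_RGB2GRAY)
m=(im>float(sys.argv[2]))&(abs(u)<125)&(abs(v)<75)&(h>.06)&(h<.1)
print("lid along",np.percentile(u[m],[.5,99.5]).round(1),"cross",np.percentile(v[m],[.5,99.5]).round(1),"z",np.percentile(h[m],[5,50,95]).round(4))
A=np.c_[u[m],v[m],np.ones(m.sum())];print(np.linalg.lstsq(A,h[m]*1000,rcond=None)[0].round(4))
cv2.imwrite(sys.argv[1],cv2.resize(c["image"][140:280,245:405],None,fx=4,fy=4,interpolation=cv2.INTER_CUBIC)[:,:,::-1])
E
python3 chk.py pics/s3.png 130; python3 plan.py 528.3 -170 114 -76.1
```

```text
lid along [-123.6  104.4] cross [-74.4  70.6] z [0.0673 0.0875 0.0892]
[4.47000e-02 5.29000e-02 8.61967e+01]
6.67 [ 531.1 -170.2  129.4] yaw -76.1 F [ 0.6 -0.4 -4.2] open 0.124 grip 59.1
1
[[-0.02, 0.06, 0.31], [-0.02, -0.01, 0.0]],
```

View pics/s3.png

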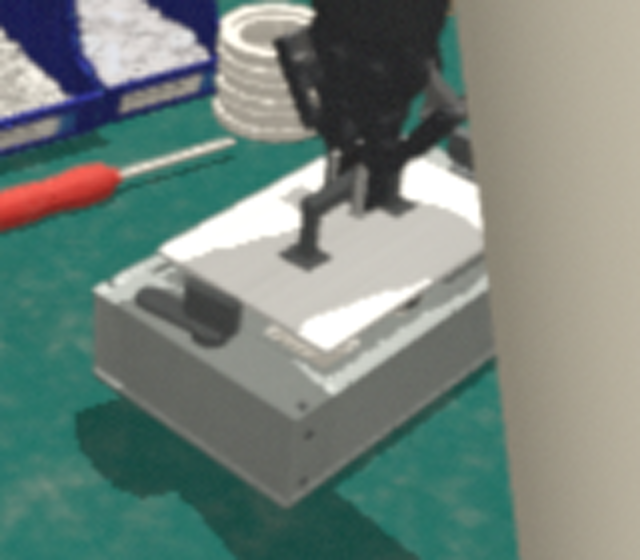

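The crop shows the lid about 9 mm above the rim, with the left turnbutton clear of it. I'll remeasure the lid only, by height.

```bash
sed -i 's/h>.06)&(h<.1)/h>float(sys.argv[3]))\&(h<.1)/' chk.py; python3 chk.py pics/s4.png 130 0.083;python3 plan.py 528.3 -170 114 -76.1|head -1
```

```text
lid along [-97.6  98.6] cross [-63.7  66. ] z [0.0864 0.0882 0.0897]
[4.40000e-03 5.10000e-03 8.82594e+01]
6.72 [ 531.1 -170.3  129.4] yaw -76.1 F [ 0.2 -0.7 -4.5] open 0.127 grip 59.1
```

Emit:
{"name": "servo_tool", "arguments": {
  "commands": [
    [[0, 0.035, 0.05], [0, 0, 0]],
    [[0, 0, 0.08], [0, 0, 0]],
    [[0, 0, 0], [0, 0, 0]],
    [[0, 0, 0], [0, 0, 0]]
  ]
}}

```text
clock: 7.22
position: [0.5282, -0.1709, 0.1213]
tcp_rot: [0.0, 0.787, -0.617, 0.0]
wrist_force: [0.3, -0.7, -4.8]
opening: 0.123
finger_force: 59.0
```

```bash
python3 chk.py pics/s5.png 130 0.0765;python3 plan.py 528.3 -170 114 -76.1|head -1
```

```text
lid along [-97.6  99. ] cross [-66.5  62.6] z [0.0785 0.0802 0.0818]
[2.40000e-03 2.50000e-03 8.03412e+01]
7.28 [ 528.3 -170.9  121.4] yaw -76.2 F [ 0.4 -0.3 -4.6] open 0.129 grip 59.0
```

Emit:
{"name": "servo_tool", "arguments": {
  "commands": [
    [[0, -0.012, 0.03], [0, 0, 0]],
    [[0, 0, 0.05], [0, 0, 0]],
    [[0, 0, 0.04], [0, 0, 0]],
    [[0, 0, 0.03], [0, 0, 0]],
    [[0, 0, 0], [0, 0, 0]]
  ]
}}

```text
clock: 7.9
position: [0.5287, -0.1707, 0.1143]
tcp_rot: [0.0, 0.787, -0.617, 0.0]
wrist_force: [-2.3, 1.4, -0.3]
opening: 0.125
finger_force: 59.8
```

```bash
python3 chk.py pics/s6.png 150 0.06;python3 plan.py 528.3 -170 114 -76.1|head -1
```

```text
lid along [-119.1  115. ] cross [-74.2  74.4] z [0.0709 0.0731 0.0746]
[ 3.1000e-03 -3.0000e-04  7.3112e+01]
7.95 [ 528.7 -170.6  114.2] yaw -76.1 F [-1.8  1.8  1.3] open 0.128 grip 59.8
```

View pics/s6.png

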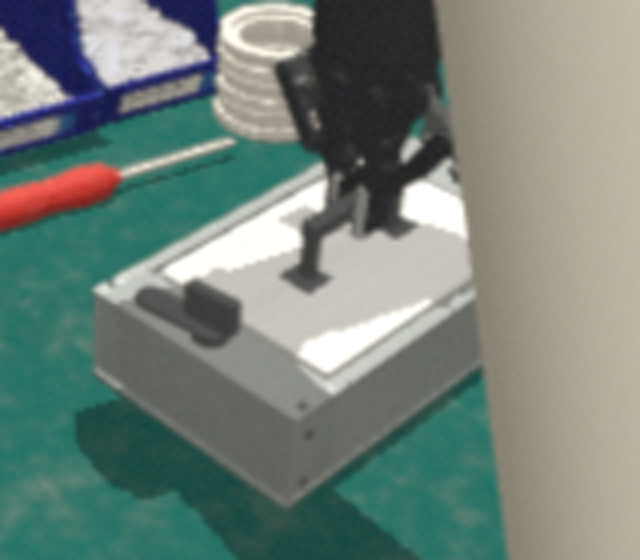

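The crop shows the lid down in the recess and flush. Its top measures 73.1 mm against 72.7 mm for the rim, and the contact force has taken its weight. I'll release, rise and go to the left turnbutton.

Emit:
{"name": "servo_tool", "arguments": {
  "commands": [
    [[0, 0, 0], [0, 0, 0]],
    [[0, 0, 0], [0, 0, 0]],
    [[0, 0, 0], [0, 0, 0]],
    [[0, 0, 0], [0, 0, 0]],
    [[0, 0, -0.4], [0, 0, 0]],
    [[0, 0, -0.8], [0, 0, 0]],
    [[0, 0, -0.4], [0, 0, 0]],
    [[0, 0, 0], [0, 0, 0]]
  ],
  "gripper": 0
}}

```text
clock: 8.95
position: [0.5298, -0.1707, 0.1955]
tcp_rot: [-0.001, 0.787, -0.617, 0.002]
wrist_force: [0.4, -0.1, -1.7]
opening: 0.998
finger_force: 0.0
```

```bash
python3 plan.py 497.6 -48.3 190 20.2
```

```text
8.95 [ 529.8 -170.7  195.5] yaw -76.1 F [ 0.4 -0.1 -1.7] open 0.998 grip 0.0
13
[[-0.19, 0.0, 0.01], [-0.0, -0.0, -0.93]],[[-0.19, -0.02, 0.01], [-0.0, -0.0, -0.93]],[[-0.19, -0.05, 0.01], [-0.0, -0.0, -0.93]],[[-0.18, -0.07, 0.01], [-0.0, -0.0, -0.93]],[[-0.17, -0.09, 0.01], [-0.0, -0.0, -0.93]],[[-0.16, -0.11, 0.01], [-0.0, -0.0, -0.93]],[[-0.14, -0.13, 0.01], [-0.0, -0.0, -0.93]],[[-0.12, -0.15, 0.01], [-0.0, -0.0, -0.93]],[[-0.1, -0.17, 0.01], [-0.0, -0.0, -0.93]],[[-0.08, -0.18, 0.01], [-0.0, -0.0, -0.93]],[[-0.06, -0.19, 0.01], [-0.0, -0.0, -0.93]],[[-0.03, -0.19, 0.01], [-0.0, -0.0, -0.93]],[[-0.01, -0.19, 0.01], [-0.0, -0.0, -0.93]],
```

Emit:
{"name": "servo_tool", "arguments": {
  "commands": [
    [[-0.19, 0, 0.01], [0, 0, -0.93]],
    [[-0.19, -0.02, 0.01], [0, 0, -0.93]],
    [[-0.19, -0.05, 0.01], [0, 0, -0.93]],
    [[-0.18, -0.07, 0.01], [0, 0, -0.93]],
    [[-0.17, -0.09, 0.01], [0, 0, -0.93]],
    [[-0.16, -0.11, 0.01], [0, 0, -0.93]],
    [[-0.14, -0.13, 0.01], [0, 0, -0.93]]
  ]
}}

```text
clock: 9.82
position: [0.5103, -0.1053, 0.1886]
tcp_rot: [0.0, 0.978, -0.207, -0.001]
wrist_force: [-0.5, 0.2, 0.3]
opening: 1.0
finger_force: 0.0
```

Emit:
{"name": "servo_tool", "arguments": {
  "commands": [
    [[-0.12, -0.15, 0.01], [0, 0, -0.93]],
    [[-0.1, -0.17, 0.01], [0, 0, -0.93]],
    [[-0.08, -0.18, 0.01], [0, 0, -0.93]],
    [[-0.06, -0.19, 0.01], [0, 0, -0.93]],
    [[-0.03, -0.19, 0.01], [0, 0, -0.93]],
    [[-0.01, -0.19, 0.01], [0, 0, -0.93]],
    [[0, 0, 0], [0, 0, 0]],
    [[0, 0, 0], [0, 0, 0]]
  ]
}}

```text
clock: 10.82
position: [0.4959, -0.0494, 0.1866]
tcp_rot: [0.0, 0.984, 0.178, -0.001]
wrist_force: [-0.0, -0.8, -0.5]
opening: 1.002
finger_force: 0.0
```

```bash
cat > wr.py <<'E'
import sys
from h import *
from cell import ctrl,viewer
s=ctrl.get_state();c=viewer.camera("wrist");cv2.imwrite(sys.argv[1],c["image"][:,:,::-1])
X=cloud(c,pose(c,s));h=X[...,2];d=c["image"].max(2)<90
m=(h>.093)&(h<.112);k,l,st,_=cv2.connectedComponentsWithStats(m.astype(np.uint8))
for i in range(1,k):
    if st[i,4]>150: print("wing?",st[i],rect(X[l==i]))
m=d&(h>.0745)&(h<.112);k,l,st,_=cv2.connectedComponentsWithStats(m.astype(np.uint8))
for i in range(1,k):
    if st[i,4]>300: print("button?",st[i],rect(X[l==i]))
E
python3 wr.py pics/w2.png; python3 plan.py 497.6 -48.3 110 20.2
```

```text
wing? [245 179  15  54 755] [500.4 -47.8   9.5  35.2  20.4]
wing? [365 211 147  26 977] [ 533.9 -167.4   11.5   91.8  -70.5]
button? [ 237  140   32   93 1381] [512.  -44.7  23.1  59.4  16.8]
button? [ 356  203  153   32 1270] [ 531.7 -167.1   10.9   89.7  -73.8]
10.88 [496.  -49.4 186.8] yaw 20.5 F [ 0.2 -0.2 -1. ] open 1.001 grip 0.0
2
[[0.02, -0.0, 0.77], [-0.0, 0.0, 0.02]],[[0.02, -0.0, 0.77], [-0.0, 0.0, 0.02]],
```

View pics/w2.png

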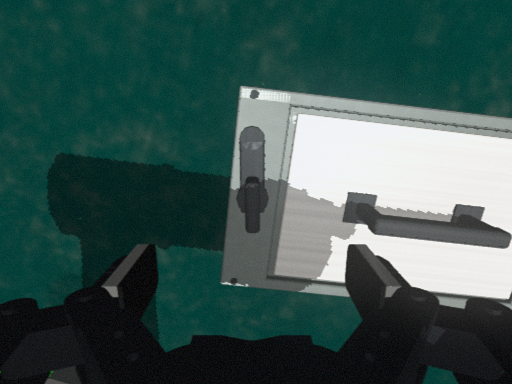

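The wrist view shows the left wing at (252,205), midway between the fingers, and its arm pointing up-image, clear of the lid. Descend and grip.

Emit:
{"name": "servo_tool", "arguments": {
  "commands": [
    [[0.045, 0, 0.6], [0, 0, 0]],
    [[0, 0, 0.6], [0, 0, 0]],
    [[0, 0, 0.31], [0, 0, 0]],
    [[0, 0, 0], [0, 0, 0]],
    [[0, 0, 0], [0, 0, 0]]
  ]
}}

```text
clock: 11.5
position: [0.4988, -0.0485, 0.1124]
tcp_rot: [0.0, 0.984, 0.178, 0.001]
wrist_force: [0.4, -0.7, 0.4]
opening: 0.997
finger_force: 0.0
```

Emit:
{"name": "servo_tool", "arguments": {
  "commands": [
    [[0, 0, 0], [0, 0, 0]],
    [[0, 0, 0], [0, 0, 0]],
    [[0, 0, 0], [0, 0, 0]],
    [[0, 0, 0], [0, 0, 0]],
    [[0, 0, 0], [0, 0, 0]],
    [[0, 0, 0], [0, 0, 0]],
    [[0, 0, 0], [0, 0, 0]]
  ],
  "gripper": 1
}}

```text
clock: 12.38
position: [0.4985, -0.0488, 0.1122]
tcp_rot: [0.0, 0.984, 0.179, 0.0]
wrist_force: [0.6, -5.1, 3.8]
opening: 0.1
finger_force: 62.4
```

```bash
python3 plan.py 498.3 -48.4 110 -76.1
```

```text
12.38 [498.5 -48.8 112.2] yaw 20.6 F [ 0.6 -5.1  3.8] open 0.1 grip 62.4
13
[[-0.0, -0.0, 0.0], [0.0, -0.0, 0.93]],[[-0.0, -0.0, 0.0], [0.0, -0.0, 0.93]],[[-0.0, -0.0, 0.0], [0.0, -0.0, 0.93]],[[-0.0, -0.0, 0.0], [0.0, -0.0, 0.93]],[[-0.0, -0.0, 0.0], [0.0, -0.0, 0.93]],[[-0.0, -0.0, 0.0], [0.0, -0.0, 0.93]],[[-0.0, -0.0, 0.0], [0.0, -0.0, 0.93]],[[-0.0, -0.0, 0.0], [0.0, -0.0, 0.93]],[[-0.0, -0.0, 0.0], [0.0, -0.0, 0.93]],[[-0.0, -0.0, 0.0], [0.0, -0.0, 0.93]],[[-0.0, -0.0, 0.0], [0.0, -0.0, 0.93]],[[-0.0, -0.0, 0.0], [0.0, -0.0, 0.93]],[[-0.0, -0.0, 0.0], [0.0, -0.0, 0.93]],
```

Emit:
{"name": "servo_tool", "arguments": {
  "commands": [
    [[0, 0, 0], [0, 0, 0.5]],
    [[0, 0, 0], [0, 0, 0.8]],
    [[0, 0, 0], [0, 0, 0.8]],
    [[0, 0, 0], [0, 0, 0.8]]
  ]
}}

```text
clock: 12.88
position: [0.4985, -0.0488, 0.1122]
tcp_rot: [0.0, 1.0, -0.025, 0.0]
wrist_force: [0.9, -5.4, 3.4]
opening: 0.099
finger_force: 62.4
```

Emit:
{"name": "servo_tool", "arguments": {
  "commands": [
    [[0, 0, 0], [0, 0, 0.8]],
    [[0, 0, 0], [0, 0, 0.8]],
    [[0, 0, 0], [0, 0, 0.8]],
    [[0, 0, 0], [0, 0, 0.8]],
    [[0, 0, 0], [0, 0, 0.8]]
  ]
}}

```text
clock: 13.5
position: [0.4986, -0.0487, 0.1122]
tcp_rot: [0.0, 0.954, -0.299, 0.0]
wrist_force: [1.3, -3.9, 3.5]
opening: 0.098
finger_force: 62.4
```

Emit:
{"name": "servo_tool", "arguments": {
  "commands": [
    [[0, 0, 0], [0, 0, 0.9]],
    [[0, 0, 0], [0, 0, 0.9]],
    [[0, 0, 0], [0, 0, 0.9]],
    [[0, 0, 0], [0, 0, 0.9]],
    [[0, 0, 0], [0, 0, 0.9]],
    [[0, 0, 0], [0, 0, 0.7]],
    [[0, 0, 0], [0, 0, 0]],
    [[0, 0, 0], [0, 0, 0]]
  ]
}}

```text
clock: 14.5
position: [0.4987, -0.0486, 0.1122]
tcp_rot: [-0.0, 0.787, -0.617, 0.001]
wrist_force: [1.4, -3.9, 3.2]
opening: 0.101
finger_force: 62.4
```

```bash
python3 plan.py 498.3 -48.4 110 -76.1
```

```text
14.5 [498.7 -48.6 112.2] yaw -76.1 F [ 1.4 -3.9  3.2] open 0.101 grip 62.4
1
[[-0.01, 0.01, 0.04], [-0.01, -0.0, -0.01]],
```

Emit:
{"name": "servo_tool", "arguments": {
  "commands": [
    [[0, 0, 0], [0, 0, 0]],
    [[0, 0, 0], [0, 0, 0]],
    [[0, 0, 0], [0, 0, 0]],
    [[0, 0, 0], [0, 0, 0]],
    [[0, 0, -0.4], [0, 0, 0]],
    [[0, 0, -0.8], [0, 0, 0]],
    [[0, 0, -0.4], [0, 0, 0]],
    [[0, 0, 0], [0, 0, 0]]
  ],
  "gripper": 0
}}

```text
clock: 15.5
position: [0.499, -0.0481, 0.1933]
tcp_rot: [-0.002, 0.787, -0.617, 0.001]
wrist_force: [0.4, 0.3, 0.4]
opening: 1.003
finger_force: 0.0
```

```bash
python3 plan.py 557.6 -288.4 190 14.4 13
```

```text
15.5 [499.  -48.1 193.3] yaw -76.2 F [0.4 0.3 0.4] open 1.003 grip 0.0
13
[[0.38, 0.0, 0.01], [-0.0, -0.0, -0.87]],[[0.38, 0.05, 0.01], [-0.0, -0.0, -0.87]],[[0.37, 0.09, 0.0], [-0.0, -0.0, -0.87]],[[0.36, 0.14, 0.0], [-0.0, -0.0, -0.87]],[[0.34, 0.18, 0.0], [-0.0, -0.0, -0.87]],[[0.31, 0.22, 0.0], [-0.0, -0.0, -0.87]],[[0.28, 0.25, 0.0], [-0.0, -0.0, -0.87]],[[0.25, 0.29, 0.0], [-0.0, -0.0, -0.87]],[[0.21, 0.31, 0.0], [-0.0, -0.0, -0.87]],[[0.17, 0.34, 0.0], [-0.0, -0.0, -0.87]],[[0.13, 0.36, 0.0], [-0.0, -0.0, -0.87]],[[0.09, 0.37, 0.0], [-0.0, -0.0, -0.87]],[[0.04, 0.38, 0.01], [-0.0, -0.0, -0.87]],
```

Emit:
{"name": "servo_tool", "arguments": {
  "commands": [
    [[0.38, 0, 0], [0, 0, -0.87]],
    [[0.38, 0.05, 0], [0, 0, -0.87]],
    [[0.37, 0.09, 0], [0, 0, -0.87]],
    [[0.36, 0.14, 0], [0, 0, -0.87]],
    [[0.34, 0.18, 0], [0, 0, -0.87]],
    [[0.31, 0.22, 0], [0, 0, -0.87]],
    [[0.28, 0.25, 0], [0, 0, -0.87]]
  ]
}}

```text
clock: 16.38
position: [0.5289, -0.1786, 0.19]
tcp_rot: [0.0, 0.972, -0.236, -0.002]
wrist_force: [0.5, 0.3, 0.0]
opening: 0.999
finger_force: 0.0
```

Emit:
{"name": "servo_tool", "arguments": {
  "commands": [
    [[0.25, 0.29, 0], [0, 0, -0.87]],
    [[0.21, 0.31, 0], [0, 0, -0.87]],
    [[0.17, 0.34, 0], [0, 0, -0.87]],
    [[0.13, 0.36, 0], [0, 0, -0.87]],
    [[0.09, 0.37, 0], [0, 0, -0.87]],
    [[0.04, 0.38, 0], [0, 0, -0.87]],
    [[0, 0, 0], [0, 0, 0]],
    [[0, 0, 0], [0, 0, 0]]
  ]
}}

```text
clock: 17.38
position: [0.5554, -0.2887, 0.1906]
tcp_rot: [-0.001, 0.992, 0.123, -0.001]
wrist_force: [0.7, -0.0, 0.2]
opening: 0.997
finger_force: 0.0
```

```bash
python3 wr.py pics/w3.png; python3 plan.py 557.8 -288.4 111 14.4
```

```text
wing? [495 136  17  77 858] [ 619.9 -450.3   11.2   54.1   25.7]
wing? [246 178  17  53 743] [ 560.  -288.9   10.    35.4   11.2]
wing? [   0  195  146   24 1006] [ 534.9 -170.1   11.3   90.3  -82.1]
button? [ 240  176   29   84 1062] [ 543.6 -292.7   18.9   69.1    9.2]
button? [   0  189  154   29 1244] [ 532.5 -170.4   10.8   90.3  -78.4]
17.43 [ 555.6 -288.6  191. ] yaw 14.2 F [-1.4 -0.4  0.4] open 0.996 grip 0.0
2
[[0.02, 0.0, 0.8], [-0.0, 0.0, -0.01]],[[0.02, 0.0, 0.8], [-0.0, 0.0, -0.01]],
```

View pics/w3.png

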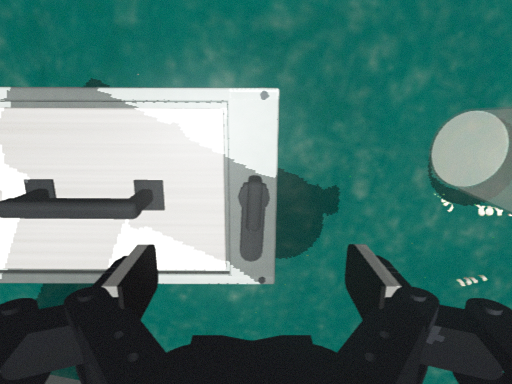

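The wrist view shows the right wing at (254,204), centred between the fingers, with its arm pointing down-image, clear of the lid.

Emit:
{"name": "servo_tool", "arguments": {
  "commands": [
    [[0.045, 0, 0.6], [0, 0, 0]],
    [[0, 0, 0.6], [0, 0, 0]],
    [[0, 0, 0.38], [0, 0, 0]],
    [[0, 0, 0], [0, 0, 0]],
    [[0, 0, 0], [0, 0, 0]]
  ]
}}

```text
clock: 18.05
position: [0.5588, -0.2885, 0.1138]
tcp_rot: [0.0, 0.992, 0.124, 0.001]
wrist_force: [-0.1, 0.0, 0.8]
opening: 0.999
finger_force: 0.0
```

Emit:
{"name": "servo_tool", "arguments": {
  "commands": [
    [[0, 0, 0], [0, 0, 0]],
    [[0, 0, 0], [0, 0, 0]],
    [[0, 0, 0], [0, 0, 0]],
    [[0, 0, 0], [0, 0, 0]],
    [[0, 0, 0], [0, 0, 0]],
    [[0, 0, 0], [0, 0, 0]],
    [[0, 0, 0], [0, 0, 0]]
  ],
  "gripper": 1
}}

```text
clock: 18.92
position: [0.5587, -0.2894, 0.1133]
tcp_rot: [0.001, 0.992, 0.124, 0.001]
wrist_force: [0.8, -5.8, 1.0]
opening: 0.094
finger_force: 62.5
```

```bash
python3 plan.py 557.8 -288.4 111 -76.1 12 | cut -c1-200
```

```text
18.93 [ 558.7 -289.4  113.3] yaw 14.2 F [ 0.8 -5.8  1. ] open 0.094 grip 62.5
12
[[-0.0, -0.0, 0.0], [0.0, -0.0, 0.94]],[[-0.0, -0.0, 0.0], [0.0, -0.0, 0.94]],[[-0.0, -0.0, 0.0], [0.0, -0.0, 0.94]],[[-0.0, -0.0, 0.0], [0.0, -0.0, 0.94]],[[-0.0, -0.0, 0.0], [0.0, -0.0, 0.94]],[[-0.
```

Emit:
{"name": "servo_tool", "arguments": {
  "commands": [
    [[0, 0, 0], [0, 0, 0.5]],
    [[0, 0, 0], [0, 0, 0.8]],
    [[0, 0, 0], [0, 0, 0.8]],
    [[0, 0, 0], [0, 0, 0.9]],
    [[0, 0, 0], [0, 0, 0.9]],
    [[0, 0, 0], [0, 0, 0.9]]
  ]
}}

```text
clock: 19.68
position: [0.5587, -0.2895, 0.1132]
tcp_rot: [0.001, 0.977, -0.211, 0.001]
wrist_force: [1.9, -6.1, 0.2]
opening: 0.097
finger_force: 62.5
```

Emit:
{"name": "servo_tool", "arguments": {
  "commands": [
    [[0, 0, 0], [0, 0, 0.9]],
    [[0, 0, 0], [0, 0, 0.9]],
    [[0, 0, 0], [0, 0, 0.9]],
    [[0, 0, 0], [0, 0, 0.9]],
    [[0, 0, 0], [0, 0, 0.9]],
    [[0, 0, 0], [0, 0, 0.9]],
    [[0, 0, 0], [0, 0, 0.9]]
  ]
}}

```text
clock: 20.55
position: [0.5586, -0.2896, 0.1132]
tcp_rot: [0.0, 0.795, -0.607, 0.001]
wrist_force: [-0.0, -5.5, 0.1]
opening: 0.099
finger_force: 62.5
```

Emit:
{"name": "servo_tool", "arguments": {
  "commands": [
    [[0, 0, 0], [0, 0, 0.19]],
    [[0, 0, 0], [0, 0, 0]],
    [[0, 0, 0], [0, 0, 0]]
  ]
}}

```text
clock: 20.92
position: [0.5586, -0.2897, 0.1133]
tcp_rot: [0.0, 0.788, -0.616, 0.001]
wrist_force: [1.3, -7.0, -0.5]
opening: 0.1
finger_force: 62.5
```

Emit:
{"name": "servo_tool", "arguments": {
  "commands": [
    [[0, 0, 0], [0, 0, 0]],
    [[0, 0, 0], [0, 0, 0]],
    [[0, 0, 0], [0, 0, 0]],
    [[0, 0, 0], [0, 0, 0]],
    [[0, 0, -0.4], [0, 0, 0]],
    [[0, 0, -0.8], [0, 0, 0]],
    [[0, 0, -0.8], [0, 0, 0]],
    [[0, 0, -0.4], [0, 0, 0]]
  ],
  "gripper": 0
}}

```text
clock: 21.92
position: [0.5589, -0.2888, 0.2357]
tcp_rot: [-0.001, 0.788, -0.616, 0.002]
wrist_force: [-0.5, -0.4, 0.2]
opening: 0.998
finger_force: 0.0
```

Emit:
{"name": "servo_tool", "arguments": {
  "commands": [
    [[-0.5, 0, -0.1], [0, 0, 0]],
    [[-0.95, 0, 0], [0, 0, 0]],
    [[-0.95, 0, 0], [0, 0, 0]],
    [[-0.95, 0, 0], [0, 0, 0]],
    [[-0.95, 0, 0], [0, 0, 0]],
    [[-0.95, 0, 0], [0, 0, 0]],
    [[-0.95, 0, 0], [0, 0, 0]],
    [[-0.95, 0, 0], [0, 0, 0]]
  ]
}}

```text
clock: 22.92
position: [0.4715, 0.0598, 0.2381]
tcp_rot: [-0.0, 0.788, -0.616, 0.0]
wrist_force: [0.2, 0.7, 0.2]
opening: 1.003
finger_force: 0.0
```

Emit:
{"name": "servo_tool", "arguments": {
  "commands": [
    [[-0.95, 0, 0], [0, 0, 0]],
    [[-0.95, 0, 0], [0, 0, 0]],
    [[-0.95, 0, 0], [0, 0, 0]],
    [[-0.95, 0, 0], [0, 0, 0]],
    [[-0.5, 0, 0], [0, 0, 0]],
    [[0, 0, 0], [0, 0, 0]]
  ]
}}

```text
clock: 23.68
position: [0.4199, 0.2684, 0.2377]
tcp_rot: [0.0, 0.788, -0.615, -0.0]
wrist_force: [-0.4, -0.5, 0.2]
opening: 1.003
finger_force: 0.0
```

```bash
python3 - <<'E'
from h import *
from cell import viewer
ims=[]
a=np.radians(-76.1);L=np.array([np.cos(a),np.sin(a)]);S=np.array([-L[1],L[0]])
for n in("top","scene"):
    c=viewer.camera(n);X=cloud(c,pose(c));h=X[...,2]
    q=(X[...,:2]-[.528,-.1683])*1000;u,v=q@L,q@S
    for sg in(-1,1):
        e=(abs(v)<60)&(abs(u*sg-124)<60)
        w=e&(h>.09)&(h<.115);b=e&(h>.0745)&(h<.115)&(c["image"].max(2)<100)&(abs(u)>60)
        print(n,sg,"wing",w.sum(),rect(X[w]),"button",b.sum(),rect(X[b]) if b.sum()>5 else "", "u",np.percentile(u[b],[1,99]).round(0) if b.sum() else "")
    m=(abs(u)<70)&(abs(v)<55)&(abs(v)>15)&(h>.05)&(h<.09);A=np.c_[u[m],v[m],np.ones(m.sum())];print("lid plane",np.linalg.lstsq(A,h[m]*1000,rcond=None)[0].round(3))
    y0,y1,x0,x1=(165,290,235,405) if n=="top" else (150,275,245,415)
    ims.append(cv2.resize(c["image"][y0:y1,x0:x1],None,fx=2.3,fy=2.3,interpolation=cv2.INTER_CUBIC))
cv2.imwrite("pics/fin.png",np.hstack(ims)[:,:,::-1])
E
```

```text
top -1 wing 58 [498.  -48.6   9.7  35.2 -76.1] button 0  u 
top 1 wing 64 [ 558.  -289.1    9.9   36.2  -77.9] button 0  u 
lid plane [-1.000e-03 -0.000e+00  7.133e+01]
scene -1 wing 105 [496.7 -49.1  10.9  36.9 -74.4] button 103 [491.3 -47.7  10.8  32.4 -87.4] u [-141. -110.]
scene 1 wing 72 [ 556.6 -289.    11.5   35.1  -75.2] button 72 [ 549.8 -271.1   14.5   65.   -82.3] u [ 73. 137.]
lid plane [0.000e+00 1.000e-03 7.322e+01]
```

View pics/fin.png

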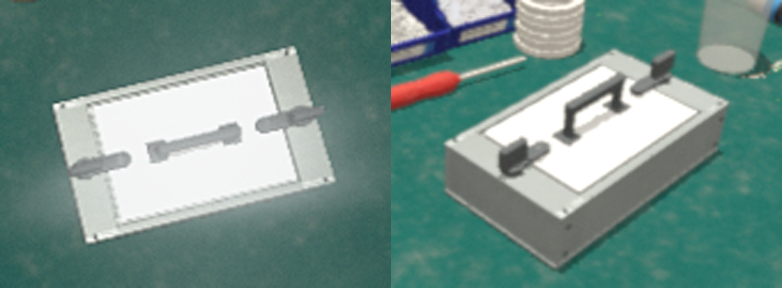

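The final views show the lid flat and flush in the recess. Both arms point straight in over its ends, at about (105,160) and (280,120) in the top-view half, each within about 2° of the case axis. Handing in.

```bash
python3 -c "
from cell import order
print(order.hand_in())"
```

```text
the job is handed in; nothing more can be done
None
```

The lid lies flush in the case, both turnbuttons point straight in over its ends (within about 2° in the cameras), and the job was handed in at about 24 s of the 64 s allowed; the tape roll, screwdriver and white plate were left alone.

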